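Unlock, straighten and re-clamp a display stand

TASK

Squeeze the sprung tab of the guard snapped over the display stand's clamp lever, lift the guard off and put it in the wooden tray. Then back the lever off anticlockwise just enough to free the turning board (about an eighth of a turn, never over a quarter), swing the board into one straight line with the fixed board, and turn the lever back until fully tight. Do not disturb the other things on the table.

Things in the scene. Friction and masses are not known exactly. Their poses are not given: they have to be found in the camera images.
- pivot (a point): point on the display stand's vertical pivot axis, 100 mm above the table; axes: z up, -y to the fixed board and guard, +y where the turning board must point, +x roughly away from the robot. Stand fixed to the table; dark wood base 140 (x) by 250 by 22 mm, y from -157 to 93 mm. Fixed board 16 mm thick, y from -45 to -150 mm, its top edge 95 mm above the table.
- seat (a point): fixed point on the stand, 115 mm from the pivot axis along the stand's -y, 104 mm above the table: guard_mid is here when the guard is seated. Below it is the guard's aluminium socket, 68 (x) by 64 mm, round the fixed board; its rim is 89 mm above the table: keep fingertips above 92 mm.
- swing (a joint): angle of the turning board: 0 when it points along the stand's +y, in line with the fixed board; positive = turned clockwise from above (towards the stand's +x). Starts at 0.5 to 1.1 rad. Limits -0.7 and 1.5. Clamped hard (about 2 N m) with the lever tight, weakly near 0.4 rad, quite free above 0.6 rad of lever; then it turns with light friction (0.15 N m) and stays where it is left.
- board_mid (a point): point in the turning board, 150 mm out from the pivot axis, half-way up (65 mm above the table); its y axis points outward along the board. Wood, 16 mm thick, out to 195 mm from the axis, 35 to 95 mm above the table, with short brass pins near its top (seen only). It passes under the lever.
- lever (a joint): angle of the clamp lever on top of the pivot, vertical axis: 0 = fully tight at its stop, lever lying over the fixed board (stand's -y); positive = anticlockwise from above = loosening, towards the stand's +x. Starts at 0 to 0.03; the guard keeps it below about 0.1. Limit 2.4 rad. Takes 1 to 7 N near its end to turn; stays where it is left.
- lever_mid (a point): point on the axis of the lever's bar, 105 mm out from the pivot axis and 125 mm above the table; its -y axis points outward along the bar. Dark steel bar 14 by 14 mm (118 to 132 mm above the table), with a rounded end 18 mm wide reaching 144 mm out; hub 42 mm across, its top 136 mm above the table. Under it are a steel washer and the board's aluminium hub, 84 mm across, from 50 to 90 mm above the table.
- guard_mid (a point): centre (half-way up) of the lever guard: plastic inverted U, 48 (x) by 50 (y) by 84 mm high, about 105 g, straddling the lever bar and fixed board, axes at first parallel to the stand's. Legs at its +x and -x sides, feet 42 mm below this point. It must rise straight up about 75 mm to clear the lever.
- guard_grip (a point): where to pinch the guard, across its x, 15 mm above guard_mid (119 mm above the table when seated): half-way between the sprung tab's ribbed pad (-x side, 32 wide, 34 high, standing 6 mm proud) and the plain leg (+x side), 54 mm apart. Pressing the tab 5 to 8 mm in (3 N to start, 7 N fully) frees its barb from the socket's lip; released, it springs out.
- tray: open wooden tray fixed on the table, 200 by 200 mm, 50 mm high, walls and floor 8 mm thick; origin at the centre of its underside, x and y along its sides.
- block: dark wooden block with drilled holes, 60 by 100 by 50 mm, bystander; origin under its centre.
- stool: little pale wooden display stool, 70 by 90 by 55 mm, bystander; origin under its centre.
- jar: amber glass jar with steel lid, 64 mm across, 85 mm high, bystander; origin under its centre.
Not all that is in view belongs to the job. What is shaped like the part that bears guard_mid but turquoise or yellow is not meant.

How it is judged:
By the outcome, as a careful person would: the job done as asked, in the order asked, and still so for the second after the job is handed in, with the robot touching nothing.
It also fails if it takes over 72 s, if anything falls off the work surface, if the arm or the gripper's body presses on something with over 40 N, if the wrist force passes 120 N, or if a joint passes its speed limit or range.

ROBOT

A 7-joint arm with a two-finger parallel gripper is mounted at the origin on the work surface. World frame = base frame: x ahead of the robot, y to its left, z up, the work surface at z = 0. Lengths are in m, angles in rad, forces in N, time in s.
With the tool pointing down it reaches from about 0.425 to 0.95 m from the base axis. Payload 16.7 kg.
Tool frame: the origin (TCP) lies on the centre line of the jaws, within the pads' length; the fingertips stand 22 mm ahead of it and the grasp point (between the pads) lies 3 mm ahead of it; z points along the fingers, y is the line along which they close (so a half turn about z gives the same grasp; the last joint's range is limited). The gripper opens to 94 mm and grips with 3 to 60 N. Pads are 16 mm wide; open, the fingers measure 119 mm over their backs; the gripper's body (75 mm by 177 mm) begins 78 mm behind the grasp point.
Start: joints at [-1.377, 0.426, 0.074, 1.606, -0.034, 1.111, -0.067], TCP at [0.228, 0.635, 0.227] pointing down, gripper open.
Joint ranges: [-2.85, 2.85], [-0.5, 2.14], [-1.23, 1.37], [0.21, 2.46], [-1.02, 4.16], [0.16, 2.05], [-2.73, 2.73]. Speed limits (rad/s): [1.89, 1.89, 2.39, 2.39, 3.01, 3.01, 3.01].

INTERFACE

Orientations are given as a 3x3 rotation matrix whose columns are the frame's x, y, z axes.
In Python, from rig import monitor, read_camera, get_calibration, workorder gives the robot as it stands. The module is installed in compiled form; this text tells all that it offers.
- The arm moves only by the tool move_arm, never from a script. Its argument "plan" is a list of rows, each a list of 3 entries, a list of its own where there are three numbers: the shift along the tool's x, y, z in mm, then the turn, a rotation vector about the tool's x, y, z in rad, then the closure, from -1 (fully open) to 1 (shut). A call has exactly 10 rows; each row is the pose to reach, as a shift and turn from the pose commanded when the call began, along the tool's axes at that moment; what a row does not reach only later rows make up. A row lasts 1/10 s, in which the tool goes at most 50 mm and 8.59 degrees, less where a joint would pass 70% of its speed; a pose out of reach is approached as far as the arm can. A call with a gripper value outside its range is refused whole. The fingers move at their own pace and stop on an object; "grip_force" is the grip in N (left out, the last holds). Time passes only in rows, so rows that repeat a pose let the fingers close, or fill a call up. It gives the time, the measured TCP pose, the force, the opening and the grip force at its end, in the units of the state.
- monitor.get_obs(): the state, without advancing time (a new reading comes with each control period).
- read_camera(name): name is "scene" or "top" or "wrist"; returns (picture, depth): 384x512x3 uint8, red, green, blue; 384x512 float32, m along the optical axis (not along the pixel's ray), 0 where there is no reading.
- get_calibration(name): a dict with "fovy" (degrees; the focal length in pixels is half the picture's height over the tangent of half this angle, whatever the lens; pixels are square), "cx", "cy" (the principal point, pixels), "rvec" (rotation vector, rad) and "tvec" (3), from world to camera coordinates, as OpenCV has them. Camera axes: x right, y down, z forward; pixel columns grow to the right and rows downward; lengths in m; the calibration is good to about 2 mm. A picture is of the moment at which its call begins: read the wrist's pose just before it. get_calibration takes no time and is no camera call; for the wrist camera it gives the pose at the moment of the call.
- workorder.finish_job(): hands the job in; it is judged then, once.
The state is a dict: "time": time; "joint_pos": joint angles; "dq": joint speeds; "joint_efforts": joint torques, N m; "position": TCP position; "eef_rot": TCP orientation; "contact_force": force on the tool from outside, world axes, zero at the start; "ft_torque": the same for the moment, N m; "width": finger opening in m; "grip_force": force on a finger pad.
Only numpy, scipy, OpenCV 4.12 (cv2) and the standard library are available. Lean on these libraries where they do the work, as an engineer would, in place of code of your own. Each camera call takes 0.05 s, during which the arm holds its last target. There are 200 camera calls.

## Working session

There is one attempt and no reset: what is moved stays moved. The work goes in short steps, Python scripts to look and compute and a tool call to move; the robot and the scene stay as the last step left them, time stands still between calls to the robot, and variables do not carry over. Pictures are saved under pics/ and viewed, at most 10 in all, crops included, and the job is handed in when it is done.

Besides the shell and the picture viewer there is one more tool, called after "Request:" by a JSON object that holds its "name" and its "arguments". move_arm: Moves the arm, as the interface text tells. Its arguments: {"type":"object","properties":{"plan":{"type":"array","items":{"type":"array"}},"grip_force":{"type":"number"}},"required":["plan"]}

```bash
mkdir -p pics
cat > h.py <<'E'
import numpy as np, cv2
from rig import monitor, read_camera, get_calibration, workorder
def cam(name):
    c=get_calibration(name); im,d=read_camera(name); return c,im,d
def K(c):
    f=192/np.tan(np.radians(c["fovy"])/2); return f
def pts(c,d):
    f=K(c); v,u=np.mgrid[0:d.shape[0],0:d.shape[1]]
    P=np.stack([(u-c["cx"])/f*d,(v-c["cy"])/f*d,d],-1)
    R=cv2.Rodrigues(np.array(c["rvec"],float))[0]
    return (P-np.array(c["tvec"]).ravel())@R
def ray(c,u,v,z):
    f=K(c); R=cv2.Rodrigues(np.array(c["rvec"],float))[0]; o=-R.T@np.array(c["tvec"]).ravel()
    r=R.T@np.array([(u-c["cx"])/f,(v-c["cy"])/f,1]); return o+r*(z-o[2])/r[2]
def save(n,im,s=1): cv2.imwrite("pics/"+n,cv2.resize(im[:,:,::-1],None,fx=s,fy=s,interpolation=cv2.INTER_CUBIC))
E
python3 - <<'E'
from h import *
for n in ["scene","top"]:
    c,im,d=cam(n); save(n+"0.png",im,1.5); np.savez(n+"0.npz",im=im,P=pts(c,d),d=d); print(n,c)
o=monitor.get_obs(); print(o)
E
```

```text
scene {'fovy': 54.959789859726506, 'cx': 254.67545055968765, 'cy': 190.18187786639845, 'rvec': array([ 1.24465948,  2.23918474, -1.01671498]), 'tvec': array([ 0.27344091, -0.23909047,  1.40103837])}
top {'fovy': 47.53066516245753, 'cx': 255.62365004606605, 'cy': 190.08146070856714, 'rvec': array([ 2.16836271, -2.16277693,  0.08677343]), 'tvec': array([0.02509861, 0.55507557, 1.11725108])}
{'time': 0.1, 'joint_pos': array([-1.37652249,  0.42667127,  0.07388821,  1.60657053, -0.03408329,
        1.11077446, -0.06712545]), 'dq': array([ 0.00157676, -0.00047307,  0.00154755, -0.00287162,  0.00078736,
       -0.0014207 , -0.00037976]), 'joint_efforts': array([ 7.94359250e-03, -9.37458587e+01,  3.67682621e+00, -4.55034363e+01,
       -4.84716694e-02,  1.70087814e-02,  7.95405845e-05]), 'position': array([0.22742774, 0.63513019, 0.22683332]), 'eef_rot': array([[-9.41461620e-01,  3.37120063e-01, -2.85311324e-04],
       [ 3.37120165e-01,  9.41460951e-01, -1.12809539e-03],
       [-1.11694118e-04, -1.15824271e-03, -9.99999323e-01]]), 'contact_force': array([-0.22712802, -0.77366536,  0.05602285]), 'ft_torque': array([ 0.00053282, -0.03218678, -0.01240661]), 'grip_force': 0.0, 'width': 0.09393588691307755}
```

View pics/scene0.png

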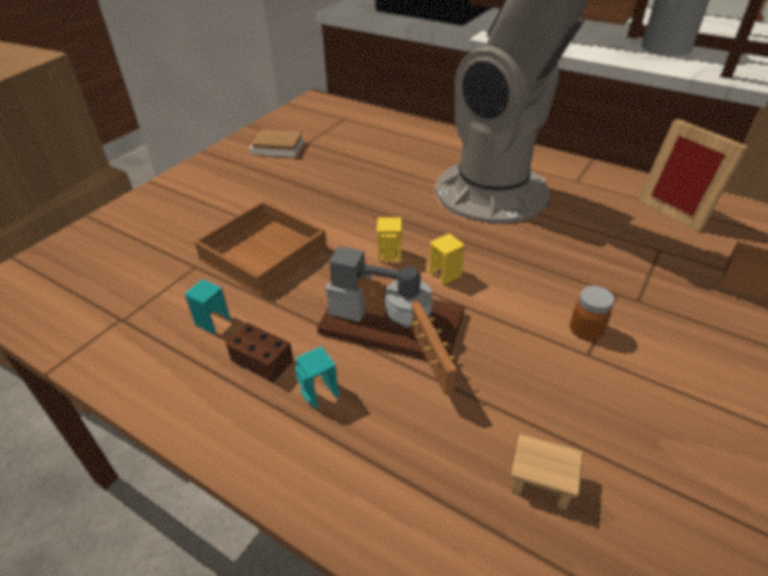

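View pics/top0.png

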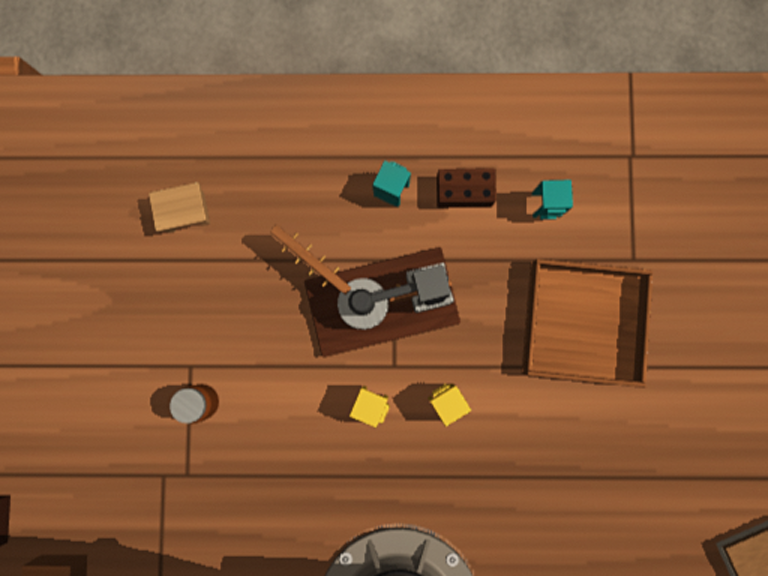

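Scene picture (768x576): the grey guard sits on the stand at (347,270) and decoys are at turquoise (206,305), (316,375) and yellow (389,240), (447,258). In the top picture the grey guard is at (432,283), the hub at (361,300), the turning board end at (275,230) and the tray at (590,322). Turquoise is at (392,183), (554,198) and yellow at (370,407), (451,404). I choose the grey one over the lever and check it by crop and depth.

Run:
```python
from h import *
z=np.load("top0.npz"); im=z["im"];P=z["P"]
save("crop0.png",im[150:245,150:320],4)
c=get_calibration("top")
def box(lo,hi,z0,z1,name,sat=None):
    m=(P[...,2]>z0)&(P[...,2]<z1); v,u=np.mgrid[0:384,0:512]
    m&=(u>lo[0])&(u<hi[0])&(v>lo[1])&(v<hi[1])
    m=cv2.morphologyEx(m.astype(np.uint8),cv2.MORPH_OPEN,np.ones((2,2)))>0
    q=P[m]; r=cv2.minAreaRect((q[:,:2]*1000).astype(np.float32)); print(name,len(q),"med",np.median(q,0).round(4),"rect",np.round(r[0],1),np.round(r[1],1),round(r[2],2)); return q
print("table z",np.median(P[250:300,50:90,2]))
g=box((265,165),(310,215),.137,.16,"guardtop")
b=box((190,155),(312,245),.012,.03,"base")
L=box((250,180),(278,205),.112,.14,"bar")
h=box((225,180),(255,215),.128,.145,"hub")
t=box((175,145),(232,200),.085,.105,"board")
for q,n in ((L,"bar"),(t,"board")):
    f=cv2.fitLine((q[:,:2]).astype(np.float32),cv2.DIST_HUBER,0,.01,.01).ravel(); print(n,f.round(4),np.degrees(np.arctan2(f[1],f[0])).round(2))
tr=box((340,165),(445,262),.035,.06,"tray rim")
box((360,185),(425,245),.0,.02,"tray floor")
# cross with colour: hub dark circle centre
print("hub ray",ray(c,361/1.5,300/1.5,.136))
```

```text
table z -0.0008345145006269893
guardtop 431 med [ 0.5443 -0.0514  0.1448] rect [522.6 -27.8] [ 62.3 157.5] 42.48
base 3075 med [0.5032 0.0284 0.0209] rect [519.6  25.4] [149.7 252.5] 14.29
bar 167 med [0.5325 0.0026 0.1302] rect [533.    4.3] [14.5 64.7] 12.18
hub 246 med [0.5187 0.0571 0.1333] rect [499.3  30.9] [102.6  49.9] 48.22
board 426 med [0.588  0.144  0.0936] rect [549.5 103.3] [278.   22.6] 47.0
bar [ 0.2859 -0.9583  0.5321  0.0028] -73.39
board [0.6522 0.7581 0.5871 0.144 ] 49.29
tray rim 1162 med [ 0.4895 -0.3404  0.0472] rect [ 499. -222.] [450.6 205.5] 84.58
tray floor 3752 med [ 0.4888 -0.3371  0.0071] rect [ 489.  -207.2] [153.7 433.4] 0.2
hub ray [0.52092752 0.06020745 0.136     ]
```

View pics/crop0.png

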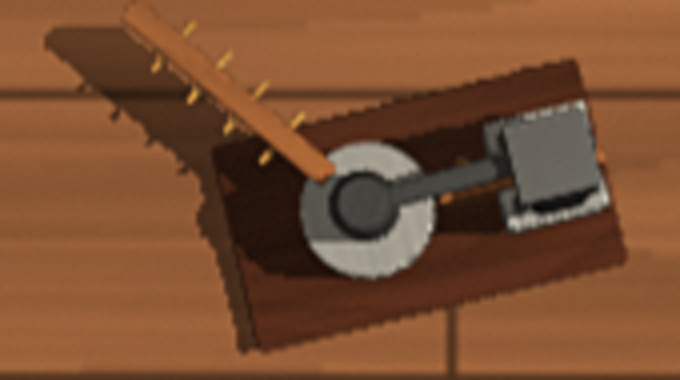

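The crop shows the grey guard over the lever bar at crop (555,155). Its dark tab faces down, which is the stand's -x side towards the robot, and the bar runs to the hub at (365,205). The choice is confirmed by its top at 0.145 m.

```bash
cat >> h.py <<'E'
def Rt(deg):
    a=np.radians(deg); y=np.array([np.cos(a),np.sin(a),0]); z=np.array([0,0,-1.]); return np.stack([np.cross(y,z),y,z],1)
def go(p,deg):
    o=monitor.get_obs(); R=o["eef_rot"]; s=R.T@(np.array(p)-o["position"])*1000
    w=cv2.Rodrigues(R.T@Rt(deg))[0].ravel(); print("shift",s.round(1),"turn",w.round(4),"dist",np.linalg.norm(s).round(1)); return s,w
E
python3 - <<'E'
from h import *
c=get_calibration("wrist"); R=cv2.Rodrigues(c["rvec"])[0]; o=monitor.get_obs()
print("cam in tool",(o["eef_rot"].T@(-R.T@c["tvec"]-o["position"])).round(3),"opt axis",(o["eef_rot"].T@R[2]).round(3),c["fovy"])
go((.53,-.02,.30),15)
# tray and base refinements
z=np.load("top0.npz");P=z["P"];im=z["im"]
m=(P[...,2]>.035)&(P[...,2]<.06)&(P[...,1]<-.2)&(P[...,1]>-.5)&(P[...,0]>.36)&(P[...,0]<.62)
q=P[m][:,:2]*1000; print("tray",cv2.minAreaRect(q.astype(np.float32)))
for nm,zz,z1,cx,cy,r in(("guard",.14,.15,.544,-.051,.045),("hub",.128,.145,.519,.057,.035),("alu hub",.08,.1,.519,.057,.055)):
    m=(P[...,2]>zz)&(P[...,2]<z1)&(np.hypot(P[...,0]-cx,P[...,1]-cy)<r); q=P[m]; print(nm,len(q),q.mean(0).round(4),cv2.minAreaRect((q[:,:2]*1000).astype(np.float32)),cv2.minEnclosingCircle((q[:,:2]*1000).astype(np.float32)))
E
```

```text
cam in tool [ 0.082 -0.    -0.156] opt axis [-0.283  0.     0.959] 66.63255142472467
shift [-505.7 -514.9  -72.5] turn [-1.000e-03  7.000e-04  9.651e-01] dist 725.3
tray ((490.47235107421875, -324.2240905761719), (201.21383666992188, 200.54983520507812), 84.30567932128906)
guard 427 [ 0.5471 -0.0497  0.1449] ((547.2373657226562, -49.91734313964844), (47.83739471435547, 50.07783889770508), 14.25795841217041) ((546.6822509765625, -49.97898864746094), 33.50038528442383)
hub 256 [0.5201 0.0568 0.1333] ((524.5344848632812, 54.37115478515625), (39.141387939453125, 54.75535583496094), 38.318092346191406) ((521.2943725585938, 52.487815856933594), 29.39301109313965)
alu hub 604 [0.5187 0.0639 0.0875] ((521.368896484375, 64.7124252319336), (94.03031921386719, 80.70497131347656), 54.993247985839844) ((528.0758056640625, 56.0214729309082), 51.361083984375)
```

Request:
{"name": "move_arm", "arguments": {"plan": [[[-505,-515,-73],[0,0,0.965],-1],[[-505,-515,-73],[0,0,0.965],-1],[[-505,-515,-73],[0,0,0.965],-1],[[-505,-515,-73],[0,0,0.965],-1],[[-505,-515,-73],[0,0,0.965],-1],[[-505,-515,-73],[0,0,0.965],-1],[[-505,-515,-73],[0,0,0.965],-1],[[-505,-515,-73],[0,0,0.965],-1],[[-505,-515,-73],[0,0,0.965],-1],[[-505,-515,-73],[0,0,0.965],-1]]}}

```text
time: 1.1
position: [0.4359, 0.1816, 0.278]
eef_rot: [[-0.259, 0.966, -0.0], [0.966, 0.259, 0.0], [0.0, -0.0, -1.0]]
contact_force: [0.9, 0.5, -0.5]
width: 0.0942
grip_force: 0.0
```

Run:
```python
from h import *
go((.54,-.02,.30),14.3)
```

```text
shift [-221.7   48.3  -22.1] turn [-0.0001 -0.0004  0.0125] dist 228.0
```

Request:
{"name": "move_arm", "arguments": {"plan": [[[-45,10,-22],[0,0,0.012],-1],[[-90,20,-22],[0,0,0.012],-1],[[-135,30,-22],[0,0,0.012],-1],[[-180,40,-22],[0,0,0.012],-1],[[-222,48,-22],[0,0,0.012],-1],[[-222,48,-22],[0,0,0.012],-1],[[-222,48,-22],[0,0,0.012],-1],[[-222,48,-22],[0,0,0.012],-1],[[-222,48,-22],[0,0,0.012],-1],[[-222,48,-22],[0,0,0.012],-1]]}}

```text
time: 2.1
position: [0.5393, -0.0173, 0.2999]
eef_rot: [[-0.249, 0.969, -0.0], [0.969, 0.249, 0.0], [0.0, 0.0, -1.0]]
contact_force: [-0.2, 0.6, -0.5]
width: 0.0943
grip_force: 0.0
```

Run:
```python
from h import *
print({k:np.round(v,4) for k,v in monitor.get_obs().items() if k in("position","joint_pos")})
c,im,d=cam("wrist"); P=pts(c,d); save("w1.png",im,1.5); np.savez("w1.npz",im=im,P=P)
for nm,zz,z1,cx,cy,r in(("guard",.14,.152,.547,-.050,.045),("hub",.132,.142,.519,.061,.028),("bar",.124,.136,.532,.005,.03),("base",.012,.03,.52,.03,.2)):
    m=(P[...,2]>zz)&(P[...,2]<z1)&(np.hypot(P[...,0]-cx,P[...,1]-cy)<r); q=P[m]
    if len(q)<20: print(nm,len(q));continue
    f=cv2.fitLine(q[:,:2].astype(np.float32),cv2.DIST_HUBER,0,.01,.01).ravel()
    print(nm,len(q),q.mean(0).round(4),np.round(cv2.minEnclosingCircle((q[:,:2]*1000).astype(np.float32))[0],1),cv2.minAreaRect((q[:,:2]*1000).astype(np.float32)),"line",np.degrees(np.arctan2(f[1],f[0])).round(2))
```

```text
{'joint_pos': array([-0.7205,  0.1601,  0.7233,  1.8521, -0.1152,  1.1715,  0.293 ]), 'position': array([ 0.5393, -0.0173,  0.2999])}
guard 1741 [ 0.5487 -0.0492  0.1446] [548.6 -50.1] ((549.1405029296875, -50.390037536621094), (47.545684814453125, 50.38130187988281), 13.668644905090332) line -30.06
hub 810 [0.5216 0.0611 0.1345] [521.4  60.8] ((521.3382568359375, 60.70066452026367), (33.54800033569336, 33.413177490234375), 53.19261169433594) line -72.44
bar 639 [0.5361 0.0072 0.1304] [534.5   5.5] ((536.2911987304688, 5.868682861328125), (13.542351722717285, 59.003562927246094), 14.751623153686523) line -74.7
base 10398 [0.5192 0.0489 0.0206] [526.1  36.9] ((528.8446655273438, 30.543243408203125), (375.8055114746094, 249.1962890625), 13.501456260681152) line -58.09
```

View pics/w1.png

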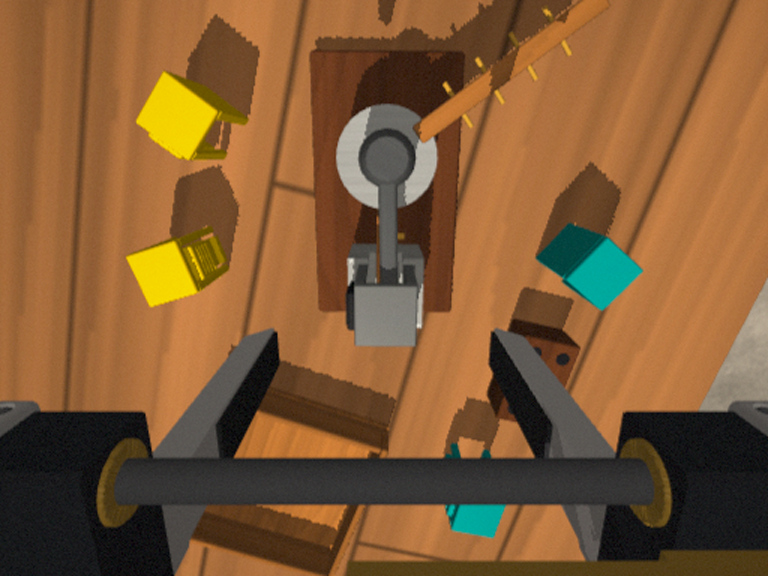

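The wrist picture shows the grey guard at (386,312) with the dark tab at its left (350,305). The lever bar runs up to the hub at (387,155), and the board leaves to the upper right.

Run:
```python
from h import *
go((.5487,-.050,.122),14.0)
```

```text
shift [-33.8   0.9 177.9] turn [ 0.0002 -0.0003  0.0069] dist 181.1
```

Request:
{"name": "move_arm", "arguments": {"plan": [[[-34,1,30],[0,0,0.007],-1],[[-34,1,70],[0,0,0.007],-1],[[-34,1,100],[0,0,0.007],-1],[[-34,1,120],[0,0,0.007],-1],[[-34,1,135],[0,0,0.007],-1],[[-34,1,150],[0,0,0.007],-1],[[-34,1,165],[0,0,0.007],-1],[[-34,1,175],[0,0,0.007],-1],[[-34,1,178],[0,0,0.007],-1],[[-34,1,178],[0,0,0.007],-1]]}}

```text
time: 3.15
position: [0.5489, -0.0512, 0.1217]
eef_rot: [[-0.24, 0.971, -0.0], [0.971, 0.24, -0.0], [-0.0, -0.0, -1.0]]
contact_force: [-0.5, -0.8, 0.5]
width: 0.0935
grip_force: 0.0
```

Run:
```python
from h import *
go((.5487,-.050,.122),14.0)
c,im,d=cam("wrist"); save("w2.png",im,1.2)
```

```text
shift [ 1.2  0.1 -0.3] turn [-0.0003  0.0001 -0.0016] dist 1.2
```

View pics/w2.png

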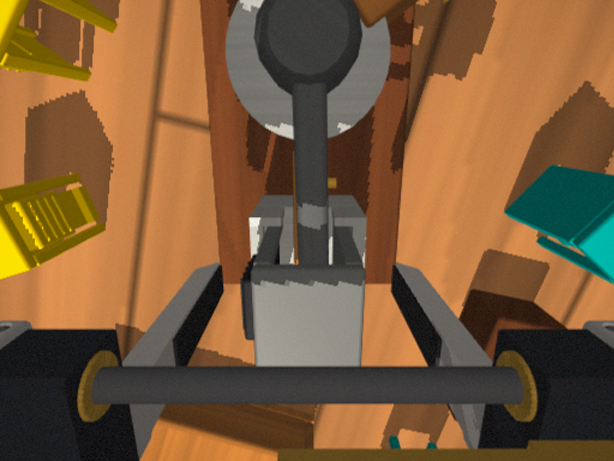

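The fingers (220,300) and (400,300) straddle the guard (308,320), with the tab at (250,300). Closing now.

Request:
{"name": "move_arm", "arguments": {"plan": [[[1,0,0],[0,0,0],1],[[1,0,0],[0,0,0],1],[[1,0,0],[0,0,0],1],[[1,0,0],[0,0,0],1],[[1,0,0],[0,0,0],1],[[1,0,0],[0,0,0],1],[[1,0,0],[0,0,0],1],[[1,0,0],[0,0,0],1],[[1,0,0],[0,0,0],1],[[1,0,0],[0,0,0],1]], "grip_force": 14}}

```text
time: 4.2
position: [0.5488, -0.0501, 0.1219]
eef_rot: [[-0.241, 0.971, 0.0], [0.971, 0.241, -0.0], [-0.0, 0.0, -1.0]]
contact_force: [0.1, 0.2, 1.7]
width: 0.0478
grip_force: 14.0
```

Request:
{"name": "move_arm", "arguments": {"plan": [[[0,0,0],[0,0,0],1],[[0,0,0],[0,0,0],1],[[0,0,-2],[0,0,0],1],[[0,0,-4],[0,0,0],1],[[0,0,-6],[0,0,0],1],[[0,0,-9],[0,0,0],1],[[0,0,-12],[0,0,0],1],[[0,0,-15],[0,0,0],1],[[0,0,-18],[0,0,0],1],[[0,0,-20],[0,0,0],1]], "grip_force": 20}}

```text
time: 5.2
position: [0.5487, -0.0501, 0.1422]
eef_rot: [[-0.241, 0.971, 0.0], [0.971, 0.241, 0.0], [-0.0, 0.0, -1.0]]
contact_force: [-0.8, 0.2, -0.8]
width: 0.0478
grip_force: 20.0
```

Request:
{"name": "move_arm", "arguments": {"plan": [[[0,0,-15],[0,0,0],1],[[0,0,-35],[0,0,0],1],[[0,0,-55],[0,0,0],1],[[0,0,-75],[0,0,0],1],[[0,0,-85],[0,0,0],1],[[-30,-5,-85],[0,0,0.05],1],[[-70,-20,-85],[0,0,0.1],1],[[-110,-40,-85],[0,0,0.2],1],[[-150,-60,-85],[0,0,0.3],1],[[-190,-80,-85],[0,0,0.34],1]]}}

```text
time: 6.2
position: [0.5161, -0.2552, 0.2272]
eef_rot: [[0.1, 0.995, 0.0], [0.995, -0.1, 0.0], [0.0, 0.0, -1.0]]
contact_force: [1.1, 0.1, -0.0]
width: 0.0482
grip_force: 20.0
```

Run:
```python
from h import *
print(monitor.get_obs()["position"],monitor.get_obs()["width"]);go((.490,-.324,.070),-5.7)
```

```text
[ 0.51612291 -0.25520239  0.22715006] 0.048184496777400596
shift [-71.1 -19.1 157.1] turn [ 0.0001 -0.     -0.0011] dist 173.5
```

Request:
{"name": "move_arm", "arguments": {"plan": [[[-36,-10,0],[0,0,0],1],[[-71,-19,10],[0,0,0],1],[[-71,-19,40],[0,0,0],1],[[-71,-19,75],[0,0,0],1],[[-71,-19,105],[0,0,0],1],[[-71,-19,130],[0,0,0],1],[[-71,-19,145],[0,0,0],1],[[-71,-19,152],[0,0,0],1],[[-71,-19,155],[0,0,0],1],[[-71,-19,157],[0,0,0],1]]}}

```text
time: 7.2
position: [0.4914, -0.3228, 0.0705]
eef_rot: [[0.097, 0.995, 0.001], [0.995, -0.097, -0.0], [-0.0, 0.001, -1.0]]
contact_force: [-0.0, -0.2, 0.1]
width: 0.0477
grip_force: 20.0
```

Request:
{"name": "move_arm", "arguments": {"plan": [[[0,0,1],[0,0,0],1],[[0,0,2],[0,0,0],1],[[0,0,2],[0,0,0],0.4],[[0,0,2],[0,0,0],0.2],[[0,0,2],[0,0,0],0.0],[[0,0,2],[0,0,0],-0.2],[[0,0,2],[0,0,0],-0.4],[[0,0,2],[0,0,0],-0.6],[[0,0,2],[0,0,0],-0.6],[[0,0,2],[0,0,0],-0.6]]}}

```text
time: 8.2
position: [0.4909, -0.3226, 0.0678]
eef_rot: [[0.097, 0.995, -0.0], [0.995, -0.097, -0.0], [-0.0, -0.0, -1.0]]
contact_force: [-0.5, 0.3, -0.1]
width: 0.075
grip_force: 0.0
```

Run:
```python
from h import *
go((.490,-.3224,.25),-5.7)
go((.540,-.03,.28),14)
```

```text
shift [ 1.000e-01 -1.000e+00 -1.822e+02] turn [-0.      0.0001  0.0024] dist 182.2
shift [ 296.    20.5 -212.2] turn [-1.000e-04  1.000e-04 -3.414e-01] dist 364.7
```

Request:
{"name": "move_arm", "arguments": {"plan": [[[0,0,-15],[0,0,0],-0.6],[[0,0,-50],[0,0,0],-0.6],[[0,0,-95],[0,0,0],-0.6],[[0,0,-145],[0,0,0],-0.6],[[0,0,-185],[0,0,0],-0.6],[[45,4,-200],[0,0,-0.05],-0.6],[[90,8,-212],[0,0,-0.12],-0.6],[[140,10,-212],[0,0,-0.2],-0.6],[[190,14,-212],[0,0,-0.28],-0.6],[[240,18,-212],[0,0,-0.34],-0.6]]}}

```text
time: 9.2
position: [0.5319, -0.0842, 0.2812]
eef_rot: [[-0.243, 0.97, 0.001], [0.97, 0.243, 0.001], [0.0, 0.002, -1.0]]
contact_force: [1.2, 0.4, -0.3]
width: 0.0753
grip_force: 0.0
```

```bash
cat >> h.py <<'E'
def bar(P,piv,z0,z1,r0,r1,a,tol=25):
    "angle (deg) of a radial bar about piv; a=expected deg"
    v=P[...,:2]-np.array(piv); r=np.hypot(*np.moveaxis(v,-1,0)); an=np.degrees(np.arctan2(v[...,1],v[...,0]))
    m=(P[...,2]>z0)&(P[...,2]<z1)&(r>r0)&(r<r1)&(abs((an-a+180)%360-180)<tol); q=P[m]
    if len(q)<20: print("few",len(q)); return
    print("bar n",len(q),"z",np.median(q[:,2]).round(4),"med ang",np.median(an[m]).round(2),"line",np.round(cv2.minAreaRect((q[:,:2]*1000).astype(np.float32)),1) if 0 else cv2.minAreaRect((q[:,:2]*1000).astype(np.float32)),"rmax",r[m].max().round(3))
E
python3 - <<'E'
from h import *
print(monitor.get_obs()["position"])
c,im,d=cam("wrist"); P=pts(c,d); save("w3.png",im,1.2)
bar(P,(.5208,.061),.122,.137,.04,.15,-76)
bar(P,(.5208,.061),.086,.10,.06,.2,49)
m=(P[...,2]>.132)&(P[...,2]<.145)&(np.hypot(P[...,0]-.521,P[...,1]-.061)<.03); q=P[m]; print("hub",cv2.minEnclosingCircle((q[:,:2]*1000).astype(np.float32)),q.mean(0))
go((.5208+.110*np.sin(np.radians(14)),.061-.110*np.cos(np.radians(14)),.128),14)
c,im,d=cam("top");P=pts(c,d); m=(P[...,2]>.06)&(P[...,2]<.11)&(np.hypot(P[...,0]-.49,P[...,1]+.324)<.07); q=P[m]; print("guard in tray",len(q),q.mean(0))
E
```

```text
[ 0.53186666 -0.08416999  0.28117297]
bar n 1425 z 0.1305 med ang -74.58 line ((544.7291870117188, -27.82398223876953), (17.893569946289062, 104.07225799560547), 16.873332977294922) rmax 0.144
bar n 195 z 0.0934 med ang 46.08 line ((569.5493774414062, 109.35148620605469), (28.402814865112305, 12.771982192993164), 16.85805892944336) rmax 0.084
hub ((522.1643676757812, 56.88591766357422), 21.05864906311035) [0.521465   0.06030871 0.13447478]
shift [ 25.1  20.8 152.7] turn [ 0.0011 -0.0021  0.0125] dist 156.1
guard in tray 476 [ 0.48906183 -0.32075485  0.08871599]
```

View pics/w3.png

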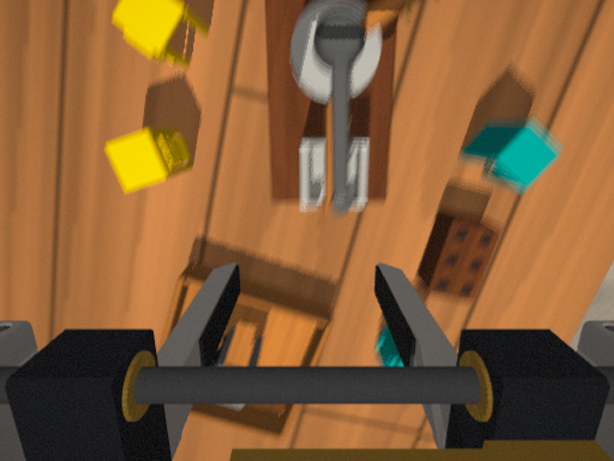

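The picture (blurred) shows the bare lever from its hub (340,40) to its end (341,205) over the empty socket, and the guard's light legs in the tray at (240,350). The top camera gives the guard's top at 89 mm, so it is standing in the tray. Next I pinch the lever.

Request:
{"name": "move_arm", "arguments": {"plan": [[[25,21,30],[0,0,0],-0.6],[[25,21,70],[0,0,0],-0.6],[[25,21,100],[0,0,0],-0.6],[[25,21,130],[0,0,0],-0.6],[[25,21,145],[0,0,0],-0.6],[[25,21,153],[0,0,0],-0.6],[[25,21,153],[0,0,0],-0.6],[[25,21,153],[0,0,0],-0.6],[[25,21,153],[0,0,0],-0.3],[[25,21,153],[0,0,0],0]]}}

```text
time: 10.3
position: [0.5469, -0.0564, 0.1277]
eef_rot: [[-0.241, 0.971, 0.001], [0.971, 0.241, 0.0], [0.0, 0.001, -1.0]]
contact_force: [0.1, 0.2, 0.6]
width: 0.0625
grip_force: 0.0
```

Run:
```python
from h import *
o=monitor.get_obs();print(o["position"],o["eef_rot"],o["width"],o["contact_force"])
c,im,d=cam("wrist"); P=pts(c,d)
bar(P,(.5208,.061),.122,.137,.04,.085,-76)
c,im,d=cam("wrist"); P=pts(c,d);f=K(c)
bar(P,(.5208,.061),.122,.137,.04,.085,-76)
m=(P[...,2]>.132)&(P[...,2]<.145)&(np.hypot(P[...,0]-.521,P[...,1]-.061)<.03); q=P[m]; print("hub",cv2.minEnclosingCircle((q[:,:2]*1000).astype(np.float32)),q.mean(0))
```

```text
[ 0.54691727 -0.05643025  0.12769518] [[-2.40599440e-01  9.70623581e-01  1.33182802e-03]
 [ 9.70624494e-01  2.40599192e-01  3.46016967e-04]
 [ 1.54154811e-05  1.37595639e-03 -9.99999053e-01]] 0.062496470596805416 [0.06031647 0.19934248 0.550156  ]
bar n 2250 z 0.1305 med ang -74.05 line ((537.9194946289062, 1.2118701934814453), (14.008050918579102, 45.577247619628906), 15.388937950134277) rmax 0.085
bar n 2225 z 0.1306 med ang -74.08 line ((537.7658081054688, 1.2358989715576172), (13.816434860229492, 45.56355667114258), 15.019261360168457) rmax 0.085
hub ((523.5046997070312, 52.895023345947266), 21.481876373291016) [0.52246829 0.05692192 0.13453808]
```

Request:
{"name": "move_arm", "arguments": {"plan": [[[5,3,0],[0,0,-0.02],0],[[10,6,0],[0,0,-0.02],0],[[10,6,0],[0,0,-0.02],0.2],[[10,6,0],[0,0,-0.02],0.4],[[10,6,0],[0,0,-0.02],0.6],[[10,6,0],[0,0,-0.02],1],[[10,6,0],[0,0,-0.02],1],[[10,6,0],[0,0,-0.02],1],[[10,6,0],[0,0,-0.02],1],[[10,6,0],[0,0,-0.02],1]], "grip_force": 25}}

```text
time: 11.4
position: [0.55, -0.0455, 0.1269]
eef_rot: [[-0.26, 0.966, 0.0], [0.966, 0.26, -0.0], [-0.0, 0.0, -1.0]]
contact_force: [3.1, -1.4, -3.4]
width: 0.0136
grip_force: 25.0
```

```bash
cat >> h.py <<'E'
def arc(piv,r,a0,da,n,z,deg0):
    "rows for tool following a circle; a0 = start polar deg; da total deg"
    for i in range(1,n+1):
        t=da*i/n; a=np.radians(a0+t); print(i,end=" "); go((piv[0]+r*np.cos(a),piv[1]+r*np.sin(a),z),deg0+t)
E
python3 - <<'E'
from h import *
o=monitor.get_obs();p=o["position"];print(p,o["width"],o["contact_force"])
piv=(.5215,.061);v=p[:2]-piv; r=np.hypot(*v);a=np.degrees(np.arctan2(v[1],v[0])); print(r,a)
d0=np.degrees(np.arctan2(o["eef_rot"][1,1],o["eef_rot"][0,1])); print(d0)
arc(piv,r,a,45,9,p[2],d0)
E
```

```text
[ 0.55002294 -0.04545755  0.12685922] 0.013644589244317941 [ 3.06420414 -1.44554039 -3.445673  ]
0.11021237868267661 -75.00114180947821
15.058617152688463
1 shift [0.4 9.6 0. ] turn [ 0.0003  0.0003 -0.0873] dist 9.6
2 shift [ 1.7 19.1  0. ] turn [ 0.0002  0.0003 -0.1745] dist 19.2
3 shift [ 3.7 28.5  0. ] turn [ 2.000e-04  3.000e-04 -2.618e-01] dist 28.8
4 shift [ 6.6 37.7  0. ] turn [ 2.000e-04  3.000e-04 -3.491e-01] dist 38.3
5 shift [10.3 46.6  0. ] turn [ 2.000e-04  4.000e-04 -4.363e-01] dist 47.7
6 shift [14.7 55.1  0. ] turn [ 2.000e-04  4.000e-04 -5.236e-01] dist 57.1
7 shift [19.9 63.2  0. ] turn [ 2.000e-04  4.000e-04 -6.109e-01] dist 66.3
8 shift [25.7 70.9  0. ] turn [ 2.000e-04  4.000e-04 -6.981e-01] dist 75.4
9 shift [32.2 78.   0. ] turn [ 1.000e-04  4.000e-04 -7.854e-01] dist 84.4
```

Request:
{"name": "move_arm", "arguments": {"plan": [[[0.4,9.6,0],[0,0,-0.087],1],[[1.7,19.1,0],[0,0,-0.175],1],[[3.7,28.5,0],[0,0,-0.262],1],[[6.6,37.7,0],[0,0,-0.349],1],[[10.3,46.6,0],[0,0,-0.436],1],[[14.7,55.1,0],[0,0,-0.524],1],[[19.9,63.2,0],[0,0,-0.611],1],[[25.7,70.9,0],[0,0,-0.698],1],[[29,74.5,0],[0,0,-0.742],1],[[29,74.5,0],[0,0,-0.742],1]]}}

```text
time: 12.4
position: [0.6147, 0.0023, 0.1269]
eef_rot: [[-0.845, 0.535, 0.0], [0.535, 0.845, -0.0], [-0.0, 0.0, -1.0]]
contact_force: [2.7, 0.2, -0.6]
width: 0.0139
grip_force: 25.0
```

Run:
```python
from h import *
o=monitor.get_obs();p=o["position"];print(p,o["width"],o["contact_force"],o["joint_pos"])
piv=(.5215,.061);v=p[:2]-piv; print(np.hypot(*v),np.degrees(np.arctan2(v[1],v[0])))
```

```text
[0.61467131 0.00228084 0.12686891] 0.01389016017703915 [ 2.70945958  0.18670604 -0.57754561] [-0.44893433  0.46587602  0.44524967  1.8559818  -0.25469708  0.87535511
  1.12539423]
0.11013097878965346 -32.2202738410332
```

Run:
```python
from h import *
go((.605,.155,.26),-41)
```

```text
shift [  89.8  123.9 -133.1] turn [5.0000e-04 1.0000e-04 1.7217e+00] dist 202.8
```

Request:
{"name": "move_arm", "arguments": {"plan": [[[0,0,0],[0,0,0],0.3],[[0,0,0],[0,0,0],0],[[0,0,0],[0,0,0],0],[[0,0,0],[0,0,0],-0.2],[[0,0,0],[0,0,0],-0.2],[[0,0,-20],[0,0,0],-0.2],[[0,0,-50],[0,0,0],-0.2],[[0,0,-90],[0,0,0],-0.2],[[0,0,-120],[0,0,0],-0.2],[[0,0,-133],[0,0,0],-0.2]]}}

```text
time: 13.4
position: [0.6151, 0.0019, 0.2628]
eef_rot: [[-0.844, 0.536, 0.003], [0.536, 0.844, 0.001], [-0.002, 0.002, -1.0]]
contact_force: [-1.1, -0.7, 0.5]
width: 0.0568
grip_force: 0.0
```

Request:
{"name": "move_arm", "arguments": {"plan": [[[10,13,0],[0,0,0.14],-0.2],[[20,27,0],[0,0,0.28],-0.2],[[30,41,0],[0,0,0.42],-0.2],[[40,55,0],[0,0,0.56],-0.2],[[50,69,0],[0,0,0.7],-0.2],[[60,83,0],[0,0,0.84],-0.2],[[70,97,0],[0,0,0.98],-0.2],[[80,110,0],[0,0,1.12],-0.2],[[90,124,0],[0,0,1.26],-0.2],[[90,124,0],[0,0,1.4],-0.2]]}}

```text
time: 14.4
position: [0.6041, 0.1578, 0.2588]
eef_rot: [[0.387, 0.922, -0.001], [0.922, -0.387, 0.0], [-0.001, -0.001, -1.0]]
contact_force: [-0.0, 0.2, -0.6]
width: 0.0567
grip_force: 0.0
```

Run:
```python
from h import *
print(monitor.get_obs()["position"],monitor.get_obs()["joint_pos"]);go((.605,.155,.26),-41)
```

```text
[0.6040667  0.15780014 0.25875699] [-0.91743116  0.38809024  0.7408546   1.72009163 -0.28451627  1.14549637
 -0.49216176]
shift [-2.2  1.9 -1.2] turn [-0.0011  0.0007  0.3179] dist 3.2
```

Request:
{"name": "move_arm", "arguments": {"plan": [[[-2,2,0],[0,0,0.1],-0.2],[[-2,2,0],[0,0,0.2],-0.2],[[-2,2,0],[0,0,0.3],-0.2],[[-2,2,0],[0,0,0.318],-0.2],[[-2,2,0],[0,0,0.318],-0.2],[[-2,2,0],[0,0,0.318],-0.2],[[-2,2,0],[0,0,0.318],-0.2],[[-2,2,0],[0,0,0.318],-0.2],[[-2,2,0],[0,0,0.318],-0.2],[[-2,2,0],[0,0,0.318],-0.2]]}}

```text
time: 15.4
position: [0.6058, 0.1523, 0.2599]
eef_rot: [[0.654, 0.757, 0.0], [0.757, -0.654, 0.0], [0.0, -0.0, -1.0]]
contact_force: [0.6, -0.8, 0.1]
width: 0.0562
grip_force: 0.0
```

Run:
```python
from h import *
print(monitor.get_obs()["position"])
c,im,d=cam("wrist"); P=pts(c,d); save("w4.png",im,1.2); np.savez("w4.npz",im=im,P=P,d=d)
for r in ((.06,.2),(.06,.12),(.12,.2)): bar(P,(.5215,.061),.088,.0985,*r,49,20)
bar(P,(.5215,.061),.122,.137,.04,.15,-32,30)
m=(P[...,2]>.132)&(P[...,2]<.145)&(np.hypot(P[...,0]-.521,P[...,1]-.061)<.03); q=P[m]; print("hub",cv2.minEnclosingCircle((q[:,:2]*1000).astype(np.float32)),q.mean(0))
c,im,d=cam("top"); P=pts(c,d)
bar(P,(.5215,.061),.122,.137,.04,.15,-32,30)
```

```text
[0.60584965 0.1523013  0.25986568]
bar n 1622 z 0.0936 med ang 49.91 line ((603.5120239257812, 158.46937561035156), (135.72842407226562, 16.06411361694336), 50.00306701660156) rmax 0.195
bar n 644 z 0.0936 med ang 49.94 line ((579.1866455078125, 129.6325225830078), (60.39759826660156, 15.759350776672363), 50.44546127319336) rmax 0.12
bar n 978 z 0.0936 med ang 49.91 line ((622.9522094726562, 181.6294708251953), (75.25518798828125, 16.03880500793457), 50.0538330078125) rmax 0.195
bar n 538 z 0.1298 med ang -28.9 line ((599.5831298828125, 13.923568725585938), (14.962803840637207, 103.0932388305664), 59.0976448059082) rmax 0.143
hub ((522.0847778320312, 61.59974670410156), 17.08616065979004) [0.52309508 0.06268517 0.13433255]
bar n 257 z 0.1304 med ang -32.83 line ((597.65576171875, 11.10519027709961), (17.500829696655273, 101.42791748046875), 59.30796813964844) rmax 0.142
```

View pics/w4.png

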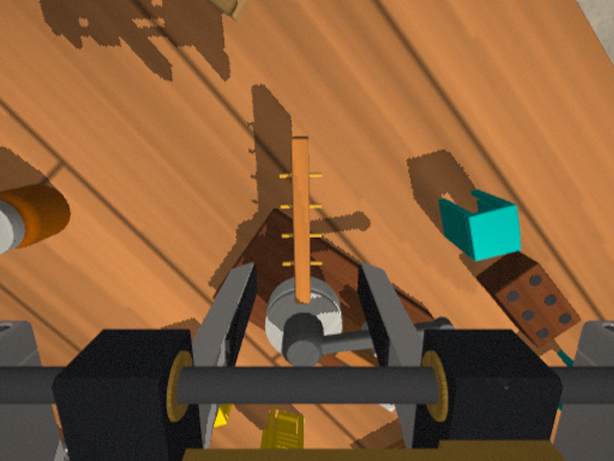

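The wrist picture shows the turning board from its hub (303,300) to its end (300,138), with pins at both sides. The lever is off at right (440,325) and the fingers straddle the board's line. The board fits at 50.0° through the pivot (521.5, 61).

Run:
```python
from h import *
go((.6179,.1759,.083),-40)
c,im,d=cam("top"); P=pts(c,d)
hsv=cv2.cvtColor(im,cv2.COLOR_RGB2HSV)
piv=np.array((.5215,.061)); v=P[...,:2]-piv; r=np.hypot(v[...,0],v[...,1]); an=np.degrees(np.arctan2(v[...,1],v[...,0]))
m=(P[...,2]>.086)&(P[...,2]<.1)&(r>.05)&(r<.155)&(abs(an+76)<12)&(hsv[...,1]>90)
q=P[m]; print("fixed",len(q),np.median(an[m])); 
if len(q)>10: print(cv2.minAreaRect((q[:,:2]*1000).astype(np.float32)))
m=(P[...,2]>.015)&(P[...,2]<.028)&(abs(v[...,0])<.2)&(abs(v[...,1])<.25)
m=cv2.morphologyEx(m.astype(np.uint8),cv2.MORPH_OPEN,np.ones((3,3)))
n,l,s,_=cv2.connectedComponentsWithStats(m); 
for k in np.argsort(-s[1:,4])[:3]+1: print("base",s[k],cv2.minAreaRect((P[l==k][:,:2]*1000).astype(np.float32)))
```

```text
shift [ 25.7  -6.3 176.9] turn [-0.     -0.0001 -0.0148] dist 178.8
fixed 263 -77.39783508654487
((547.527099609375, -34.88597869873047), (24.721435546875, 98.04131317138672), 14.098153114318848)
base [ 203  185  104   53 2180] ((526.109375, 30.492431640625), (139.01553344726562, 250.39060974121094), 13.720229148864746)
base [253 166  43  29 560] ((589.687744140625, -18.244232177734375), (53.016456604003906, 123.53022003173828), 37.002437591552734)
base [225 175  28  14 208] ((576.7069091796875, 70.24516296386719), (23.889711380004883, 74.9594955444336), 14.065025329589844)
```

Request:
{"name": "move_arm", "arguments": {"plan": [[[26,-6,20],[0,0,-0.015],-0.2],[[26,-6,60],[0,0,-0.015],-0.2],[[26,-6,100],[0,0,-0.015],-0.2],[[26,-6,130],[0,0,-0.015],-0.2],[[26,-6,155],[0,0,-0.015],-0.2],[[26,-6,170],[0,0,-0.015],-0.2],[[26,-6,177],[0,0,-0.015],-0.2],[[26,-6,177],[0,0,-0.015],0.2],[[26,-6,177],[0,0,-0.015],0.6],[[26,-6,177],[0,0,-0.015],1]], "grip_force": 20}}

```text
time: 16.55
position: [0.6189, 0.1762, 0.084]
eef_rot: [[0.643, 0.766, 0.001], [0.766, -0.643, 0.001], [0.002, 0.001, -1.0]]
contact_force: [0.1, 0.6, -0.1]
width: 0.0357
grip_force: 0.0
```

Request:
{"name": "move_arm", "arguments": {"plan": [[[0,0,0],[0,0,0],1],[[0,0,0],[0,0,0],1],[[0,0,0],[0,0,0],1],[[0,0,0],[0,0,0],1],[[0,0,0],[0,0,0],1],[[0,0,0],[0,0,0],1],[[0,0,0],[0,0,0],1],[[0,0,0],[0,0,0],1],[[0,0,0],[0,0,0],1],[[0,0,0],[0,0,0],1]]}}

```text
time: 17.55
position: [0.6185, 0.1761, 0.0831]
eef_rot: [[0.643, 0.766, 0.0], [0.766, -0.643, 0.0], [0.0, 0.0, -1.0]]
contact_force: [-1.0, 0.7, 5.9]
width: 0.0156
grip_force: 20.0
```

Run:
```python
from h import *
o=monitor.get_obs();p=o["position"];print(p,o["width"],o["contact_force"],o["ft_torque"])
piv=(.5215,.061);v=p[:2]-piv; r=np.hypot(*v);a=np.degrees(np.arctan2(v[1],v[0])); print(r,a)
d0=np.degrees(np.arctan2(o["eef_rot"][1,1],o["eef_rot"][0,1])); print(d0)
arc(piv,r,a,104-a,9,p[2],d0)
```

```text
[0.61845836 0.17606149 0.08313801] 0.015623976290214371 [-1.00980997  0.72448865  5.93573928] [ 0.09257219  0.39073058 -0.09179167]
0.1504661770256974 49.88031481530232
-39.9929607436723
1 shift [ -0.8 -15.8  -0. ] turn [ 1.00e-04 -4.00e-04 -1.05e-01] dist 15.8
2 shift [ -3.2 -31.4  -0. ] turn [ 1.000e-04 -4.000e-04 -2.099e-01] dist 31.5
3 shift [ -7.3 -46.6  -0. ] turn [ 1.000e-04 -4.000e-04 -3.149e-01] dist 47.2
4 shift [-12.9 -61.4  -0. ] turn [ 1.000e-04 -4.000e-04 -4.198e-01] dist 62.7
5 shift [-20.1 -75.4  -0. ] turn [ 1.000e-04 -4.000e-04 -5.248e-01] dist 78.1
6 shift [-28.7 -88.7  -0. ] turn [ 2.000e-04 -4.000e-04 -6.297e-01] dist 93.2
7 shift [ -38.6 -100.9   -0. ] turn [ 2.000e-04 -4.000e-04 -7.347e-01] dist 108.1
8 shift [ -49.7 -112.1   -0. ] turn [ 2.000e-04 -4.000e-04 -8.396e-01] dist 122.7
9 shift [ -62.  -122.1   -0. ] turn [ 2.000e-04 -3.000e-04 -9.446e-01] dist 136.9
```

Request:
{"name": "move_arm", "arguments": {"plan": [[[-0.8,-15.8,0],[0,0,-0.105],1],[[-3.2,-31.4,0],[0,0,-0.21],1],[[-7.3,-46.6,0],[0,0,-0.315],1],[[-12.9,-61.4,0],[0,0,-0.42],1],[[-20.1,-75.4,0],[0,0,-0.525],1],[[-28.7,-88.7,0],[0,0,-0.63],1],[[-38.6,-100.9,0],[0,0,-0.735],1],[[-49.7,-112.1,0],[0,0,-0.84],1],[[-62,-122.1,0],[0,0,-0.945],1],[[-62,-122.1,0],[0,0,-0.945],1]]}}

```text
time: 18.55
position: [0.4837, 0.2066, 0.0832]
eef_rot: [[-0.248, 0.969, -0.0], [0.969, 0.248, 0.001], [0.001, -0.0, -1.0]]
contact_force: [-0.3, -0.3, -1.0]
width: 0.0159
grip_force: 20.0
```

Run:
```python
from h import *
o=monitor.get_obs();p=o["position"];print(p,o["width"],o["contact_force"],o["ft_torque"],o["eef_rot"][:2,1])
go((p[0],p[1],.26),14)
```

```text
[0.48372059 0.20658332 0.08320142] 0.01587865996892942 [-0.29044591 -0.25740531 -1.01107814] [-0.13073449 -0.06827524  0.14422047] [0.96868478 0.24829373]
shift [ 1.000e-01 -0.000e+00 -1.768e+02] turn [-0.0001 -0.0006  0.0066] dist 176.8
```

Request:
{"name": "move_arm", "arguments": {"plan": [[[0,0,0],[0,0,0],0.5],[[0,0,0],[0,0,0],0.2],[[0,0,0],[0,0,0],0],[[0,0,0],[0,0,0],0],[[0,0,0],[0,0,0],0],[[0,0,-20],[0,0,0],0],[[0,0,-60],[0,0,0],0],[[0,0,-105],[0,0,0],0],[[0,0,-150],[0,0,0],0],[[0,0,-180],[0,0,0],0]]}}

```text
time: 19.55
position: [0.4855, 0.2069, 0.2658]
eef_rot: [[-0.244, 0.97, 0.002], [0.97, 0.244, 0.002], [0.001, 0.002, -1.0]]
contact_force: [0.8, 0.2, -0.4]
width: 0.0467
grip_force: 0.0
```

Run:
```python
from h import *
go((.529,.032,.39),14)
```

```text
shift [-180.1   -0.2 -124.3] turn [ 0.0022 -0.001   0.002 ] dist 218.9
```

Request:
{"name": "move_arm", "arguments": {"plan": [[[-35,0,-25],[0,0,0],-0.5],[[-75,0,-55],[0,0,0],-1],[[-115,0,-80],[0,0,0],-1],[[-150,0,-105],[0,0,0],-1],[[-180,0,-124],[0,0,0],-1],[[-180,0,-124],[0,0,0],-1],[[-180,0,-124],[0,0,0],-1],[[-180,0,-124],[0,0,0],-1],[[-180,0,-124],[0,0,0],-1],[[-180,0,-124],[0,0,0],-1]]}}

```text
time: 20.55
position: [0.5287, 0.0332, 0.3863]
eef_rot: [[-0.246, 0.969, -0.001], [0.969, 0.246, -0.0], [-0.0, -0.001, -1.0]]
contact_force: [-0.5, 0.6, 0.0]
width: 0.0943
grip_force: 0.0
```

```bash
cat > align.py <<'E'
from h import *
piv=np.array((.5215,.061))
def look(n):
    c,im,d=cam(n); P=pts(c,d); hsv=cv2.cvtColor(im,cv2.COLOR_RGB2HSV)
    v=P[...,:2]-piv; r=np.hypot(v[...,0],v[...,1]); an=np.degrees(np.arctan2(v[...,1],v[...,0]))
    for nm,a,r0,r1 in (("turning",104,.05,.2),("fixed",-76,.05,.155)):
        m=(P[...,2]>.089)&(P[...,2]<.1)&(r>r0)&(r<r1)&(abs(an-a)<15)&(hsv[...,1]>90); q=P[m]
        if len(q)<20: print(n,nm,"few",len(q)); continue
        f=cv2.fitLine((q[:,:2]*1000).astype(np.float32),cv2.DIST_HUBER,0,.01,.01).ravel(); ang=np.degrees(np.arctan2(f[1],f[0]))
        off=f[0]*(61-f[3])-f[1]*(521.5-f[2]); rc=cv2.minAreaRect((q[:,:2]*1000).astype(np.float32))
        print(n,nm,len(q),"line yaw",round((ang-90+90)%180-90,2),"med",round(float(np.median(an[m])),2),"pivot off",round(float(off),1),"rect",np.round(rc[0],1),np.round(rc[1],1),round(rc[2],2))
    bar(P,piv,.122,.137,.04,.15,-32,30) if n=="wrist" else 0
    return im,P
if __name__=="__main__":
    im,P=look("wrist"); save("w5.png",im,1.2); np.savez("w5.npz",im=im,P=P); look("top")
E
python3 align.py
```

```text
wrist turning 1161 line yaw 14.13 med 104.58 pivot off 0.9 rect [491.4 175.7] [ 14.8 136.1] 14.31
wrist fixed 565 line yaw 13.1 med -76.28 pivot off -1.5 rect [545.8 -35.8] [14.9 98.5] 13.91
bar n 675 z 0.1305 med ang -31.98 line ((598.7484130859375, 11.970273971557617), (17.06595230102539, 103.60829162597656), 58.42123794555664) rmax 0.143
top turning 121 line yaw 15.27 med 105.28 pivot off 0.0 rect [475.8 227.9] [15.7 46.6] 14.55
top fixed few 0
```

View pics/w5.png

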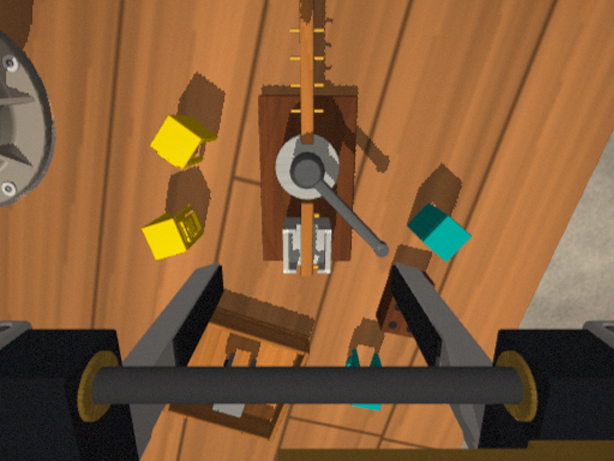

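The picture shows the turning board (308,0–135) and the fixed board (307,205–275) nearly in one line through the hub (307,170). The lever end is at (383,250). I now check the alignment finely, row by row.

Run:
```python
from h import *
c=get_calibration("wrist"); C=[]
ims=[];Ds=[]
for k in range(3):
    im,d=read_camera("wrist"); ims.append(im.astype(float)); Ds.append(d)
im=np.mean(ims,0); D=np.median(Ds,0); P=pts(c,D)
hsv=cv2.cvtColor(im.astype(np.uint8),cv2.COLOR_RGB2HSV)
m=(P[...,2]>.0905)&(P[...,2]<.099)&(hsv[...,1]>100)
out={}
for nm,r0,r1 in (("turn",2,112),("fix",172,226)):
    W=[]
    for v in range(r0,r1):
        u=np.where(m[v,235:275])[0]+235
        if len(u)<5: continue
        w=u.max()-u.min()+1
        p=ray(c,(u.min()+u.max())/2,v,.095); W.append((p[0]*1000,p[1]*1000,w))
    W=np.array(W); md=np.median(W[:,2]); W=W[abs(W[:,2]-md)<=1.5]
    f=cv2.fitLine(W[:,:2].astype(np.float32),cv2.DIST_HUBER,0,.01,.01).ravel()
    out[nm]=W; print(nm,len(W),"w",md,"yaw",np.round(-np.degrees(np.arctan(f[0]/f[1])),2),"mean",W.mean(0).round(1),"x at y=61",(f[2]+f[0]/f[1]*(61-f[3])).round(1), "yrange",W[:,1].min().round(),W[:,1].max().round())
a,b=out["turn"].mean(0),out["fix"].mean(0); print("join yaw",-np.degrees(np.arctan2(a[0]-b[0],a[1]-b[1])).round(2))
```

```text
turn 110 w 11.0 yaw 14.09 mean [492.7 172.1  11.2] x at y=61 520.7 yrange 101.0 238.0
fix 54 w 10.0 yaw 13.38 mean [544.4 -31.4   9.7] x at y=61 522.4 yrange -76.0 12.0
join yaw 14.27
```

The turning board is about 0.6° anticlockwise of the line. I'll re-pinch it at the corrected pose, which takes about 1.6 mm at the grip.

Run:
```python
from h import *
go((.4856,.2072,.084),13.8)
```

```text
shift [180.    0.8 302.7] turn [-0.0001  0.0001  0.0063] dist 352.2
```

Request:
{"name": "move_arm", "arguments": {"plan": [[[45,0,20],[0,0,0.006],-0.2],[[90,0,50],[0,0,0.006],-0.2],[[135,0,80],[0,0,0.006],-0.2],[[170,0.8,110],[0,0,0.006],-0.2],[[180,0.8,155],[0,0,0.006],-0.2],[[180,0.8,200],[0,0,0.006],-0.2],[[180,0.8,245],[0,0,0.006],-0.2],[[180,0.8,275],[0,0,0.006],-0.2],[[180,0.8,295],[0,0,0.006],-0.2],[[180,0.8,303],[0,0,0.006],-0.2]]}}

```text
time: 21.8
position: [0.4848, 0.2066, 0.0819]
eef_rot: [[-0.239, 0.971, -0.002], [0.971, 0.239, -0.002], [-0.001, -0.003, -1.0]]
contact_force: [0.7, -0.2, -0.4]
width: 0.0564
grip_force: 0.0
```

Run:
```python
from h import *
go((.4856,.2072,.084),13.8)
```

```text
shift [ 0.4  0.9 -2.1] turn [-0.0026  0.0013  0.0002] dist 2.3
```

Request:
{"name": "move_arm", "arguments": {"plan": [[[0,0,0],[0,0,0],-0.2],[[0,0,0],[0,0,0],0],[[0,0,0],[0,0,0],0.2],[[0,0,0],[0,0,0],0.4],[[0,0,0],[0,0,0],0.6],[[0,0,0],[0,0,0],1],[[0,0,0],[0,0,0],1],[[0,0,0],[0,0,0],1],[[0,0,0],[0,0,0],1],[[0,0,0],[0,0,0],1]]}}

```text
time: 22.8
position: [0.4857, 0.2073, 0.084]
eef_rot: [[-0.239, 0.971, 0.0], [0.971, 0.239, 0.0], [0.0, 0.0, -1.0]]
contact_force: [-2.0, 0.2, 6.0]
width: 0.0157
grip_force: 20.0
```

Run:
```python
from h import *
s=go((.4856,.2072,.084),13.8); o=monitor.get_obs(); print(o["width"],o["contact_force"],o["position"])
```

```text
shift [-0.  -0.1 -0. ] turn [ 0.0001 -0.0002  0.0001] dist 0.2
0.015669604449044226 [-2.01739161  0.19416768  5.95211191] [0.4857232  0.20728026 0.08396262]
```

Release, rise, and go to above the lever (now at about -32°).

Request:
{"name": "move_arm", "arguments": {"plan": [[[0,0,0],[0,0,0],0.5],[[0,0,0],[0,0,0],0.2],[[0,0,0],[0,0,0],0],[[0,0,0],[0,0,0],0],[[0,0,0],[0,0,0],0],[[0,0,-20],[0,0,0],0],[[0,0,-60],[0,0,0],0],[[0,0,-105],[0,0,0],0],[[0,0,-150],[0,0,0],0],[[0,0,-180],[0,0,0],0]]}}

```text
time: 23.8
position: [0.4862, 0.2071, 0.2669]
eef_rot: [[-0.238, 0.971, 0.002], [0.971, 0.238, 0.002], [0.001, 0.002, -1.0]]
contact_force: [-0.1, 0.3, -0.5]
width: 0.047
grip_force: 0.0
```

Run:
```python
from h import *
go((.529,.032,.38),13.8)
a=np.radians(-32); go((.5215+.11*np.cos(a),.061+.11*np.sin(a),.26),58)
```

```text
shift [-1.801e+02  1.000e-01 -1.133e+02] turn [ 0.0023 -0.0011 -0.0004] dist 212.8
shift [-229.1   76.2    6.8] turn [ 2.600e-03 -1.000e-04 -7.718e-01] dist 241.5
```

Request:
{"name": "move_arm", "arguments": {"plan": [[[-45,0,-28],[0,0,0],0],[[-90,0,-56],[0,0,0],0],[[-135,0,-85],[0,0,0],0],[[-180,0,-113],[0,0,0],0],[[-180,0,-113],[0,0,0],0],[[-180,0,-113],[0,0,0],0],[[-180,0,-113],[0,0,0],0],[[-180,0,-113],[0,0,0],0],[[-180,0,-113],[0,0,0],0],[[-180,0,-113],[0,0,0],0]]}}

```text
time: 24.8
position: [0.5284, 0.0332, 0.3763]
eef_rot: [[-0.24, 0.971, -0.001], [0.971, 0.24, -0.0], [-0.0, -0.001, -1.0]]
contact_force: [0.1, 0.2, 0.3]
width: 0.047
grip_force: 0.0
```

```bash
cat > fine.py <<'E'
from h import *
c=get_calibration("wrist"); im,d=read_camera("wrist"); P=pts(c,d)
hsv=cv2.cvtColor(im,cv2.COLOR_RGB2HSV); m=(P[...,2]>.0905)&(P[...,2]<.099)&(hsv[...,1]>100); o={}
for nm,lo,hi in (("turn",.1,.24),("fix",-.08,.01)):
    W=[]
    for v in range(384):
        u=np.where(m[v,225:285]&(P[v,225:285,1]>lo)&(P[v,225:285,1]<hi))[0]+225
        if len(u)>=5: W.append((*ray(c,(u.min()+u.max())/2,v,.095)[:2]*1000,u.max()-u.min()+1))
    W=np.array(W); W=W[abs(W[:,2]-np.median(W[:,2]))<=1.5]; f=cv2.fitLine(W[:,:2].astype(np.float32),cv2.DIST_HUBER,0,.01,.01).ravel()
    o[nm]=W.mean(0); print(nm,len(W),"yaw",np.round(-np.degrees(np.arctan(f[0]/f[1])),2),W.mean(0).round(1),"x at 61",(f[2]+f[0]/f[1]*(61-f[3])).round(1))
a,b=o["turn"],o["fix"]; print("join",-np.degrees(np.arctan2(a[0]-b[0],a[1]-b[1])).round(2))
bar(P,(.5215,.061),.122,.137,.04,.15,-50,60)
E
python3 fine.py
python3 - <<'E'
from h import *
a=np.radians(-32); go((.5215+.11*np.cos(a),.061+.11*np.sin(a),.18),58)
E
```

```text
turn 111 yaw 14.21 [494.4 172.1  11.2] x at 61 522.5
fix 53 yaw 13.8 [544.6 -33.5   9.8] x at 61 521.2
join 13.71
bar n 702 z 0.1305 med ang -32.0 line ((599.0390014648438, 12.11317253112793), (17.5797176361084, 103.41048431396484), 57.78063201904297) rmax 0.143
shift [-50.   76.7 196.4] turn [-7.000e-04 -1.000e-04 -7.704e-01] dist 216.7
```

Request:
{"name": "move_arm", "arguments": {"plan": [[[-9,13,30],[0,0,-0.13],0],[[-18,26,60],[0,0,-0.26],0],[[-27,40,90],[0,0,-0.4],0],[[-36,54,120],[0,0,-0.53],0],[[-45,68,150],[0,0,-0.66],0],[[-50,77,180],[0,0,-0.77],0],[[-50,77,196],[0,0,-0.77],0],[[-50,77,215],[0,0,-0.77],0],[[-50,77,235],[0,0,-0.77],0],[[-50,77,249],[0,0,-0.77],0]]}}

```text
time: 25.85
position: [0.6148, 0.0026, 0.127]
eef_rot: [[-0.846, 0.533, -0.001], [0.533, 0.846, -0.0], [0.001, -0.0, -1.0]]
contact_force: [-0.3, -0.2, -1.2]
width: 0.0471
grip_force: 0.0
```

Request:
{"name": "move_arm", "arguments": {"plan": [[[0,0,0],[0,0,0],0],[[0,0,0],[0,0,0],0.2],[[0,0,0],[0,0,0],0.4],[[0,0,0],[0,0,0],0.6],[[0,0,0],[0,0,0],1],[[0,0,0],[0,0,0],1],[[0,0,0],[0,0,0],1],[[0,0,0],[0,0,0],1],[[0,0,0],[0,0,0],1],[[0,0,0],[0,0,0],1]], "grip_force": 25}}

```text
time: 26.85
position: [0.6156, 0.0021, 0.1283]
eef_rot: [[-0.847, 0.531, 0.0], [0.531, 0.847, 0.0], [-0.0, 0.0, -1.0]]
contact_force: [-1.7, -0.1, 5.7]
width: 0.0141
grip_force: 25.0
```

Run:
```python
from h import *
o=monitor.get_obs();p=o["position"];print(p,o["width"],o["contact_force"])
piv=(.5215,.061);v=p[:2]-piv; r=np.hypot(*v);a=np.degrees(np.arctan2(v[1],v[0])); print(r,a)
d0=np.degrees(np.arctan2(o["eef_rot"][1,1],o["eef_rot"][0,1])); print(d0)
arc(piv,r,a,-76.2-a,9,p[2],d0)
go((piv[0]+r*np.cos(np.radians(-78)),piv[1]+r*np.sin(np.radians(-78)),p[2]),d0-78-a)
```

```text
[0.6155515  0.00213726 0.12826895] 0.014149372212055497 [-1.71231721 -0.08884404  5.68645271]
0.1109527259990636 -32.04065681340584
57.91623126269256
1 shift [ 0.4 -9.5 -0. ] turn [0.0004 0.0003 0.0856] dist 9.5
2 shift [  1.6 -18.9  -0. ] turn [0.0004 0.0002 0.1713] dist 19.0
3 shift [  3.6 -28.2  -0. ] turn [4.000e-04 2.000e-04 2.569e-01] dist 28.4
4 shift [  6.4 -37.3  -0. ] turn [5.000e-04 2.000e-04 3.425e-01] dist 37.8
5 shift [ 10.  -46.1  -0. ] turn [5.000e-04 2.000e-04 4.282e-01] dist 47.1
6 shift [ 14.3 -54.5  -0. ] turn [5.000e-04 2.000e-04 5.138e-01] dist 56.4
7 shift [ 19.3 -62.6  -0. ] turn [5.000e-04 2.000e-04 5.995e-01] dist 65.5
8 shift [ 25.  -70.2  -0. ] turn [5.000e-04 1.000e-04 6.851e-01] dist 74.5
9 shift [ 31.3 -77.3  -0. ] turn [5.000e-04 1.000e-04 7.707e-01] dist 83.4
shift [ 33.8 -79.8  -0. ] turn [5.000e-04 1.000e-04 8.021e-01] dist 86.6
```

Request:
{"name": "move_arm", "arguments": {"plan": [[[0.4,-9.5,0],[0,0,0.086],1],[[1.6,-18.9,0],[0,0,0.171],1],[[3.6,-28.2,0],[0,0,0.257],1],[[6.4,-37.3,0],[0,0,0.343],1],[[10,-46.1,0],[0,0,0.428],1],[[14.3,-54.5,0],[0,0,0.514],1],[[19.3,-62.6,0],[0,0,0.6],1],[[25,-70.2,0],[0,0,0.685],1],[[29.5,-75,0],[0,0,0.745],1],[[29.5,-75,0],[0,0,0.745],1]]}}

```text
time: 27.85
position: [0.5505, -0.0461, 0.1283]
eef_rot: [[-0.261, 0.965, 0.001], [0.965, 0.261, -0.0], [-0.0, 0.001, -1.0]]
contact_force: [0.1, -2.4, 5.4]
width: 0.0134
grip_force: 25.0
```

Run:
```python
from h import *
o=monitor.get_obs();p=o["position"];print(p,o["width"],o["contact_force"]@o["eef_rot"],o["ft_torque"])
piv=np.array((.5215,.061));v=p[:2]-piv; r=np.hypot(*v);a=np.degrees(np.arctan2(v[1],v[0])); print(r,a)
d0=np.degrees(np.arctan2(o["eef_rot"][1,1],o["eef_rot"][0,1]))
for t in (-75.5,-76.2,-77,-78,-79): go((*(piv+r*np.array([np.cos(np.radians(t)),np.sin(np.radians(t))])),p[2]),d0+t-a)
```

```text
[ 0.5505382  -0.04610929  0.12826833] 0.013422283606910846 [-2.35557041 -0.57563423 -5.41534788] [-0.78101712  0.0680274   0.00740024]
0.11097575198566387 -74.83126237524154
shift [ 0.  -1.3 -0. ] turn [0.0008 0.0004 0.0117] dist 1.3
shift [ 0.  -2.7 -0. ] turn [0.0008 0.0004 0.0239] dist 2.7
shift [ 0.1 -4.2 -0. ] turn [0.0008 0.0004 0.0379] dist 4.2
shift [ 0.2 -6.1 -0. ] turn [0.0008 0.0004 0.0553] dist 6.1
shift [ 0.3 -8.1 -0. ] turn [0.0008 0.0004 0.0728] dist 8.1
```

Creep to the stop, watching the force.

Request:
{"name": "move_arm", "arguments": {"plan": [[[0,-0.5,0],[0,0,0.004],1],[[0,-1,0],[0,0,0.009],1],[[0,-1.5,0],[0,0,0.013],1],[[0,-2,0],[0,0,0.018],1],[[0,-2.5,0],[0,0,0.022],1],[[0,-3,0],[0,0,0.027],1],[[0,-3.5,0],[0,0,0.031],1],[[0,-4,0],[0,0,0.036],1],[[0,-4,0],[0,0,0.036],1],[[0,-4,0],[0,0,0.036],1]]}}

```text
time: 28.85
position: [0.5481, -0.0467, 0.1282]
eef_rot: [[-0.229, 0.973, 0.003], [0.973, 0.229, -0.0], [-0.001, 0.002, -1.0]]
contact_force: [8.1, -0.7, 1.3]
width: 0.0137
grip_force: 25.1
```

```bash
cat > st.py <<'E'
from h import *
o=monitor.get_obs();p=o["position"];print(p,o["width"],(o["contact_force"]@o["eef_rot"]).round(1),o["ft_torque"].round(2))
v=p[:2]-np.array((.5215,.061)); print(np.hypot(*v),np.degrees(np.arctan2(v[1],v[0])))
E
python3 st.py
```

```text
[ 0.54814268 -0.04670269  0.12824374] 0.013673343261932794 [-2.5  7.7 -1.3] [-0.31 -1.94  0.27]
0.11094909253618186 -76.10553483441517
```

Request:
{"name": "move_arm", "arguments": {"plan": [[[0,-1,0],[0,0,0.005],1],[[0,-2,0],[0,0,0.01],1],[[0,-3,0],[0,0,0.015],1],[[0,-4,0],[0,0,0.02],1],[[0,-4,0],[0,0,0.02],1],[[0,-4,0],[0,0,0.02],1],[[0,-4,0],[0,0,0.02],1],[[0,-4,0],[0,0,0.02],1],[[0,-4,0],[0,0,0.02],1],[[0,-4,0],[0,0,0.02],1]]}}

```text
time: 29.85
position: [0.5479, -0.0466, 0.1284]
eef_rot: [[-0.211, 0.977, 0.009], [0.977, 0.211, -0.001], [-0.003, 0.009, -1.0]]
contact_force: [36.1, 1.5, -27.7]
width: 0.0139
grip_force: 25.0
```

```bash
python3 st.py
```

```text
[ 0.5478662  -0.04656069  0.12841472] 0.013940869709330268 [-6.1 35.3 28. ] [ 0.51 -7.94  0.28]
0.11074510665979208 -76.22674933847262
```

Request:
{"name": "move_arm", "arguments": {"plan": [[[0,1,0],[0,0,-0.005],0.6],[[0,2,0],[0,0,-0.01],0.4],[[0,3,0],[0,0,-0.015],0.2],[[0,4,0],[0,0,-0.02],0],[[0,4,0],[0,0,-0.02],0],[[0,4,0],[0,0,-0.02],0],[[0,4,-20],[0,0,-0.02],0],[[0,4,-60],[0,0,-0.02],0],[[0,4,-110],[0,0,-0.02],0],[[0,4,-155],[0,0,-0.02],0]]}}

```text
time: 30.85
position: [0.5463, -0.0473, 0.2847]
eef_rot: [[-0.227, 0.974, -0.0], [0.974, 0.227, -0.0], [-0.0, -0.0, -1.0]]
contact_force: [0.7, -0.1, 0.3]
width: 0.0469
grip_force: 0.0
```

Run:
```python
from h import *
go((.529,.032,.38),13.8)
```

```text
shift [ 81.2   1.2 -95.3] turn [-0.0005  0.0003 -0.0117] dist 125.2
```

Request:
{"name": "move_arm", "arguments": {"plan": [[[27,0,-32],[0,0,-0.012],0],[[54,1,-64],[0,0,-0.012],0],[[81,1,-95],[0,0,-0.012],0],[[81,1,-95],[0,0,-0.012],0],[[81,1,-95],[0,0,-0.012],0],[[81,1,-95],[0,0,-0.012],0],[[81,1,-95],[0,0,-0.012],0],[[81,1,-95],[0,0,-0.012],0],[[81,1,-95],[0,0,-0.012],0],[[81,1,-95],[0,0,-0.012],0]]}}

```text
time: 31.85
position: [0.5292, 0.032, 0.3776]
eef_rot: [[-0.239, 0.971, -0.0], [0.971, 0.239, -0.0], [-0.0, -0.0, -1.0]]
contact_force: [0.4, -0.4, -0.6]
width: 0.0471
grip_force: 0.0
```

Run:
```python
from h import *
c,im,d=cam("wrist"); P=pts(c,d); save("w6.png",im,1.2)
bar(P,(.5215,.061),.122,.137,.04,.15,-76,30)
from align import look
look("wrist")
c,im,d=cam("top"); P=pts(c,d); m=(P[...,2]>.06)&(P[...,2]<.11)&(np.hypot(P[...,0]-.49,P[...,1]+.324)<.07); q=P[m]; print("guard in tray",len(q),q.mean(0))
```

```text
bar n 673 z 0.1304 med ang -76.42 line ((543.3841552734375, -27.645748138427734), (16.685487747192383, 102.86153411865234), 14.028579711914062) rmax 0.143
wrist turning 1211 line yaw 13.67 med 103.86 pivot off 0.4 rect [494.1 174.5] [ 15.4 132.2] 13.46
wrist fixed few 4
few 0
guard in tray 477 [ 0.48903039 -0.32074052  0.08883413]
```

View pics/w6.png

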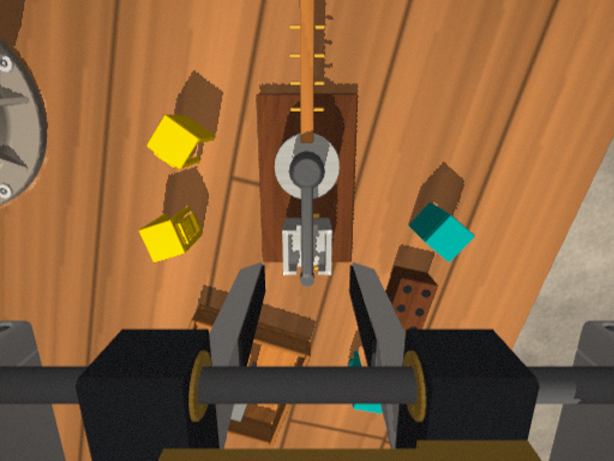

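The picture shows the lever (307,170–280) back over the fixed board, the turning board (307,0–135) in line with it, and the other things unmoved. The guard stands in the tray. Handing in.

```bash
python3 -c "
from rig import workorder
print(workorder.finish_job())"
```

```text
the job is handed in; nothing more can be done
None
```

The job is handed in at about 32 s: the guard stands in the tray, the turning board is in line with the fixed board to within about half a degree by camera, and the lever is back against its stop (36 N at the last push).

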